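# Load the next base plate into the welding fixture

## Robot

A 6-joint arm with a two-finger parallel gripper is mounted at the origin on the work surface. World frame = base frame: x ahead of the robot, y to its left, z up, the work surface at z = 0. Lengths are in m, angles in degrees, forces in N, time in s.
With the tool pointing down it reaches from about 0.375 to 0.9 m from the base axis. Payload 3.1 kg.
Tool frame: the origin (TCP) lies between the finger pads; the fingertips stand 19 mm ahead of it and the grasp point (between the pads) is the TCP; z points along the fingers, y is the line along which they close (so a half turn about z gives the same grasp; the last joint's range is limited). The gripper opens to 87 mm and grips with 3 to 60 N. Pads are 19 mm wide; open, the fingers measure 117 mm over their backs; the gripper's body (75 mm by 190 mm) begins 51 mm behind the grasp point.
Start: joints at [57.267, 30.224, 82.088, -0, 67.689, -10.227], TCP at [0.239, 0.577, 0.242] pointing down, gripper open.
Joint ranges: [-176.69, 176.69], [-43.24, 126.21], [12.49, 139.97], [-82, 262], [0, 151.66], [-163.58, 163.58]. Speed limits (degrees/s): [159.86, 159.86, 180, 180, 180, 180].

## Interface

Orientations are given as [roll, pitch, yaw] about the fixed x, y, z axes, in that order (R = Rz(yaw) Ry(pitch) Rx(roll)).
In Python, from rig import status, imaging, sign_off gives the robot as it stands.
- The arm moves only by the tool servo_tool, never from a script. Its argument "targets" is a list that holds one entry, the list of rows, each a list of 7 numbers: the shift along the tool's x, y, z in units of 30 mm (1.0 is 30 mm), then the turn, a rotation vector about the tool's x, y, z in units of 0.1 rad (1.0 is 0.1 rad), then the closure in counts, from 0 (fully open) to 255 (shut). In form: [[[tx, ty, tz, rx, ry, rz, fingers], ...]]. A call has exactly 8 rows; each row shifts and turns the commanded pose from where the row before left it, along the tool's axes as they then stand; what a row does not reach is not made up. A row lasts 1/8 s, in which the tool goes at most 62.5 mm and 10.7 degrees, less where a joint would pass 70% of its speed; a pose out of reach is approached as far as the arm can. A call with a number of a shift or a turn outside -1 to 1 is refused whole. A call with a gripper value outside its range is refused whole. The fingers move at their own pace and stop on an object; "grip_force" is the grip in N (left out, the last holds). Time passes only in rows, so rows that do not move let the fingers close, or fill a call up. It gives the time, the measured TCP pose, the force, the opening and the grip force at its end, in the units of the state.
- status.read_state(): the state, without advancing time (a new reading comes with each control period).
- imaging.camera(name): name is "side" or "top" or "wrist"; returns the picture (420x560x3 uint8, red, green, blue); there is no depth.
- imaging.get_calibration(name): a dict with "mtx" (3x3 intrinsics, pixels), "rvec" (rotation vector, rad) and "tvec" (3), from world to camera coordinates, as OpenCV has them. Camera axes: x right, y down, z forward; pixel columns grow to the right and rows downward; lengths in m; the calibration is good to about 2 mm. A picture is of the moment at which its call begins: read the wrist's pose just before it. get_calibration takes no time and is no camera call; for the wrist camera it gives the pose at the moment of the call.
- sign_off(): hands the job in; it is judged then, once.
The state is a dict: "clock": time; "q": joint angles; "joint_vel": joint speeds; "joint_torque": joint torques, N m; "position": TCP position; "orientation": TCP orientation; "ft_force": force on the tool from outside, world axes, zero at the start; "ft_torque": the same for the moment, N m; "gripper_width": finger opening in m; "grasp_force": force on a finger pad.
Only numpy, scipy, OpenCV 4.12 (cv2) and the standard library are available. Lean on these libraries where they do the work, as an engineer would, in place of code of your own. Each camera call takes 0.05 s, during which the arm holds its last target. There are 200 camera calls.

## Task

Take the top aluminium plate off the stack in the bench rack: draw it out by the end that sticks out, leaving the plates under it where they lie, and let it down so that at least one end rests on the bench, then let go. Take it again by its middle, carry it to the welding fixture and lay it flat on the slab, pushed up against the end stop and both side stops. Do not drop it, and leave the mounts, the spray can and the glass alone.

Things in the scene. Friction and masses are not known exactly. Their poses are not given: they have to be found in the camera images.
- top_plate: The topmost of four equal flat aluminium plates, 170 x 60 x 12 mm, about 0.33 kg, with four dark 11 mm bolt holes near the corners. Origin: centre of its underside. x along its length, y across its width, z up. It lies with its length along the rack's x, about 70 mm of it sticking out of the rack from under the shelf.
- plate_front (a point): Middle of the underside edge of the top plate's end that sticks out of the rack (plate x = -85 mm, at underside height).
- plate_rear (a point): Middle of the underside edge of the top plate's other end, which starts under the shelf (plate x = +85 mm, at underside height).
- plate_2: The plate directly under the top plate, the same 170 x 60 x 12 mm, origin and axes alike; it lies flat within a few mm of the top plate's outline. Loose, held by friction only. Stays in the rack.
- plate_3: The third plate from the top, the same. Stays in the rack.
- plate_4: The bottom plate, the same, lying on the rack's base sheet. Stays in the rack.
- rack: Fixed grey sheet-steel stock rack, 200 (x) x 280 (y) x 100 mm high, its open front to its own -x. Origin: centre of its underside, on the bench. Base sheet 3 mm thick; back at x = +100 mm; cheeks at y = +-140 mm, 100 mm high beside the shelf, 18 mm high in front of it. A shelf covers the stack's rear; the stack's free ends reach to about x = -90 mm.
- shelf_lip (a point): Middle of the lower edge of the shelf's front lip, at rack x = -20 mm, 60 mm over the bench: 9 mm over the top plate's upper face (51 mm). The shelf runs from here back to x = +100 mm; its top is at 70 mm, and the offcuts lying on it (up to 102 mm over the bench) stay 40 mm behind its front edge.
- fixture: Fixed steel welding fixture: slab 270 (x) x 160 (y) x 12 mm with small dark bores and three dark stop blocks 24 mm high on it. Origin: centre of its underside, on the bench. Beyond the end stop (x = 90 to 160 mm, y = -10 mm) an open toggle clamp stands fixed, 91 mm high over the bench.
- end_stop (a point): Middle of the end stop's face, on the slab's top: fixture x = +75, y = -10 mm. The face looks to the fixture's -x and is 34 mm wide; the block is 26 mm deep.
- side_stop_a (a point): Middle of one side stop's face, on the slab's top: fixture x = -75, y = +20 mm. The face looks to the fixture's -y and is 24 mm wide; the block is 26 mm deep.
- side_stop_b (a point): The same for the other side stop, at fixture x = +55, y = +20 mm. Between the two side stops 106 mm are free for a finger; a finger holding the plate near its end would meet one of them.
- nest (a point): Point on the fixture slab's top (12 mm over the bench) where the centre of the plate's underside lies when the plate touches all three stops, its length along the fixture's x (either way round). Axes as the fixture's: the side stops lie towards +y, the end stop towards +x.
- mount_a: Bystander: finished aluminium tube mount, base 85 x 55 x 12 mm with a ring on it, 73 mm high. Origin: centre of its underside.
- mount_b: Bystander: a second such tube mount.
- can: Bystander: spray can, 66 mm across, 178 mm high. Origin: centre of its underside.
- glass: Bystander: glass tumbler, 72 mm across, 100 mm high. Origin: centre of its underside.
Things that resemble listed ones, but are neither listed nor needed, are in the scene too. What is shaped like the top_plate but blue or turquoise is not meant.

How it is judged (in metres and radians):
On the way, in this order (a step that is already met when the one before it is completed fails the run):
1. The top plate has been drawn off the stack and let down, an end on the bench, and let go, lying still (height (world z) of any of plate_front, plate_rear below 0.01 m and contact force between the fingers and top_plate below 0.1 N and linear speed of top_plate below 0.02 m/s and horizontal distance between top_plate and nest above 0.1 m), for 0.2 s.
2. It is held again, now by its middle (the grasp within 35 mm of its centre, seen from above), both ends off the bench (contact force between the fingers and top_plate above 1 N and horizontal distance between the grasp point and top_plate below 0.035 m and height (world z) of each of plate_front, plate_rear above 0.013 m), for 0.2 s.
At the end, for the whole second after the job is handed in: The plate lies flat and still on the fixture slab, within 3 mm of the end stop and of the side stops and square to them within 0.03 rad, released; the three other plates lie within 10 mm of where they were, and the mounts, can and glass within 20 mm (x of top_plate in the frame of nest between -0.003 and 0.002 m and y of top_plate in the frame of nest between -0.003 and 0.002 m and z of top_plate in the frame of nest between -0.002 and 0.002 m and angle between the x axis of top_plate and the x axis of fixture, either way round below 0.03 rad and angle between top_plate's own z axis and vertical below 0.03 rad and linear speed of top_plate below 0.01 m/s and distance of each of plate_2, plate_3, plate_4 from where it was at the start of the episode below 0.01 m and distance of each of mount_a, mount_b, can, glass from where it was at the start of the episode below 0.02 m); the robot touches nothing.
It fails at once if A plate under the top one shifted by more than 10 mm (distance of any of plate_2, plate_3, plate_4 from where it was at the start of the episode above 0.01 m).
It fails at once if The top plate dropped (falling free at over 0.6 m/s) (contact force between the fingers and top_plate below 0.05 N and linear speed of top_plate above 0.6 m/s).
It fails at once if A mount, the can or the glass shifted by more than 20 mm or tipped (distance of any of mount_a, mount_b, can, glass from where it was at the start of the episode above 0.02 m or angle between any of mount_a, mount_b, can, glass's own z axis and vertical above 0.4 rad).
It also fails if it takes over 56 s, if anything falls off the work surface, if the arm or the gripper's body presses on something with over 40 N, if the wrist force passes 120 N, or if a joint passes its speed limit or range.

## Working session

There is one attempt and no reset: what is moved stays moved. The work goes in short steps, Python scripts to look and compute and a tool call to move; the robot and the scene stay as the last step left them, time stands still between calls to the robot, and variables do not carry over. Pictures are saved under pics/ and viewed, at most 10 in all, crops included, and the job is handed in when it is done.

Besides the shell and the picture viewer there is one more tool, called after "Call:" in YAML: its name, and indented under it one key for each argument. servo_tool: Moves the arm, as the interface text tells. Shifts and turns lie within -1 to 1; 1 stands for 30 mm of shift or 0.1 rad of turn. Its arguments: {"type":"object","properties":{"targets":{"type":"array","items":{"type":"array","items":{"type":"array","items":{"type":"number"}}}},"grip_force":{"type":"number"}},"required":["targets"]}

```bash
mkdir -p pics
cat > h.py <<'E'
import numpy as np, cv2
from rig import status, imaging, sign_off
def cal(n):
    c=imaging.get_calibration(n); return np.array(c["mtx"],float),np.array(c["rvec"],float),np.array(c["tvec"],float).reshape(3)
def shot(n,f):
    c=cal(n); im=np.array(imaging.camera(n)); cv2.imwrite(f"pics/{f}.png",im[:,:,::-1]); np.savez(f"pics/{f}.npz",m=c[0],r=c[1],t=c[2]); return im
def load(f):
    z=np.load(f"pics/{f}.npz"); return z["m"],z["r"],z["t"]
def ray(px,c,z):
    m,r,t=c; R=cv2.Rodrigues(r)[0]; o=-R.T@t
    px=np.atleast_2d(px).astype(float); d=np.c_[px,np.ones(len(px))]@np.linalg.inv(m).T@R
    return o+d*((z-o[2])/d[:,2])[:,None]
def proj(P,c):
    return cv2.projectPoints(np.atleast_2d(P).astype(float),c[1],c[2],c[0],None)[0][:,0]
E
python3 - <<'E'
from h import *
a=shot("top","top0"); b=shot("side","side0")
s=status.read_state(); print(s)
for n in("top0","side0"):
    m,r,t=load(n); R=cv2.Rodrigues(r)[0]; print(n,m.tolist(),-R.T@t,R.round(2).tolist())
E
```

```text
{'clock': 0.1, 'q': array([ 5.72676458e+01,  3.02721227e+01,  8.21498906e+01, -1.08361296e-03,
        6.76884623e+01, -1.02276727e+01]), 'joint_vel': array([ 0.03209144, -0.08228094, -0.28758653,  0.02209876,  0.01264389,
       -0.06088796]), 'joint_torque': array([-3.81987229e-04, -4.40984881e+01, -1.77150124e+01,  6.34642085e-02,
        5.34262578e-02, -5.18175898e-05]), 'position': array([0.23886191, 0.57687823, 0.24068101]), 'orientation': array([-1.79891102e+02, -1.86302633e-02,  1.57495713e+02]), 'ft_force': array([-0.47365136,  0.01186013, -0.37770338]), 'ft_torque': array([-0.00457746, -0.02487788, -0.03635549]), 'grasp_force': 0.0, 'gripper_width': 0.08693839694343938}
top0 [[426.8423901687413, 0.0, 285.4373291779863], [0.0, 426.8423901687413, 207.31006882599206], [0.0, 0.0, 1.0]] [0.27981259 0.14647604 1.25323466] [[-0.0, -1.0, 0.02], [-0.98, -0.0, -0.18], [0.18, -0.02, -0.98]]
side0 [[494.13123976769583, 0.0, 280.6055648720222], [0.0, 494.13123976769583, 209.38320474056582], [0.0, 0.0, 1.0]] [ 0.18535084 -0.85247184  0.81823516] [[0.96, -0.29, 0.0], [-0.17, -0.55, -0.82], [0.24, 0.78, -0.57]]
```

View pics/top0.png

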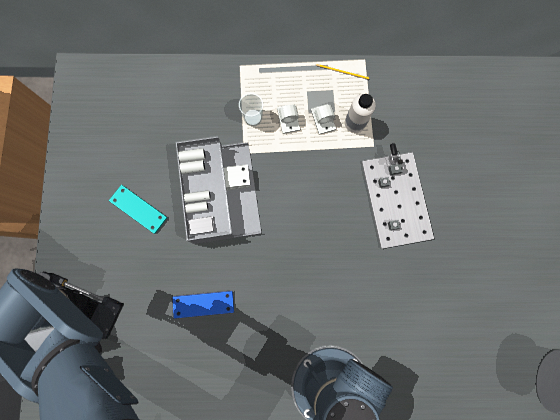

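View pics/side0.png

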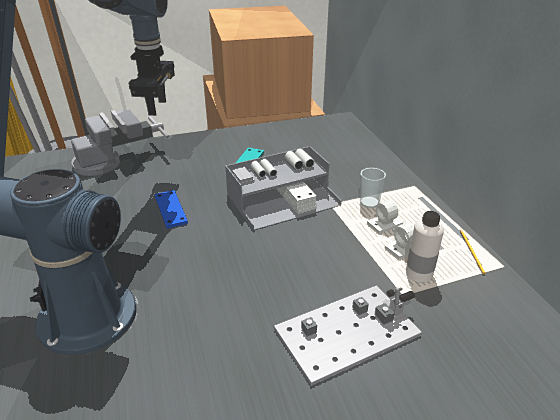

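The top view shows the rack at about (218,190), with its open front facing image right. The white plate end is at (238,176). The fixture is at (398,200) with its end stop and clamp at (397,165), the blue and turquoise decoys are at (204,304) and (138,209), and the mounts, can and glass are along row 110.

Run:
```python
from h import *
a=cv2.imread("pics/top0.png")
l=cv2.resize(a[130:250,168:268],None,fx=4,fy=4,interpolation=cv2.INTER_CUBIC)
r=cv2.resize(a[140:260,350:450],None,fx=4,fy=4,interpolation=cv2.INTER_CUBIC)
cv2.imwrite("pics/crop0.png",np.hstack([l,r]))
c=load("top0")
g=cv2.cvtColor(a,cv2.COLOR_BGR2GRAY)
for nm,(y0,y1,x0,x1),th,z in(("plate",(160,192,222,256),195,.051),("fix",(140,260,350,450),135,.012)):
    m=np.zeros_like(g); m[y0:y1,x0:x1]=(g[y0:y1,x0:x1]>th)*255
    m=cv2.morphologyEx(m,cv2.MORPH_CLOSE,np.ones((5,5)))
    k=max(cv2.findContours(m,0,2)[0],key=cv2.contourArea)
    rc=cv2.minAreaRect(ray(k[:,0].astype(float),c,z)[:,:2].astype(np.float32))
    print(nm,rc,ray(cv2.boxPoints(cv2.minAreaRect(k)),c,z).round(4).tolist(), cv2.boxPoints(cv2.minAreaRect(k)).tolist())
```

```text
plate ((0.5868268609046936, 0.26907095313072205), (0.07779169827699661, 0.07838115096092224), 2.762366533279419) [[0.6237, 0.3114, 0.051], [0.6275, 0.2321, 0.051], [0.5498, 0.2278, 0.051], [0.5461, 0.3062, 0.051]] [[221.0018768310547, 165.04339599609375], [248.29811096191406, 163.85659790039062], [249.4320831298828, 189.937744140625], [222.13584899902344, 191.12454223632812]]
fix ((0.5342003703117371, -0.20922192931175232), (0.2736910283565521, 0.15917426347732544), 10.327028274536133) [[0.6512, -0.107, 0.012], [0.6886, -0.2672, 0.012], [0.4144, -0.3111, 0.012], [0.3804, -0.1565, 0.012]] [[361.451171875, 160.24368286132812], [413.40985107421875, 148.5977783203125], [433.49676513671875, 238.21624755859375], [381.5380859375, 249.86215209960938]]
```

View pics/crop0.png

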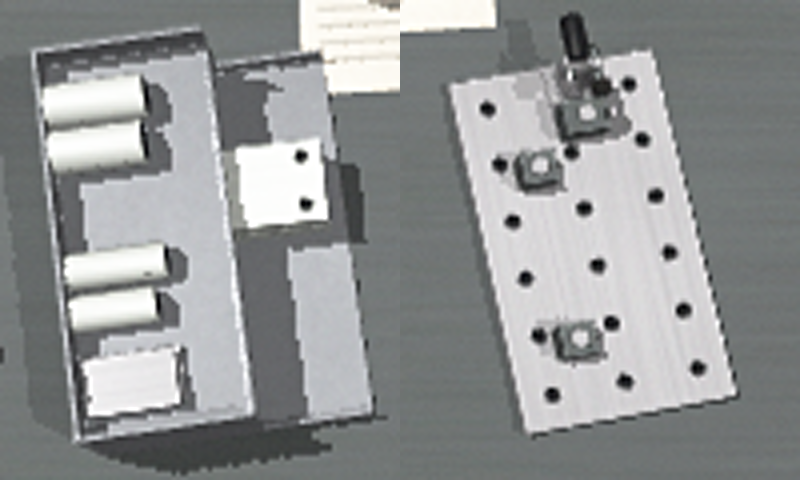

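The crop shows the free plate end with corners at about (248.5,164.5), (250,185), (228,186.5) and (226.7,166.5) in full-image pixels. The slab corners are (362,161), (413,152.5), (434.5,239) and (381.8,249), with the end stop and clamp at the top and the side stops on the left.

```bash
cat >> h.py <<'E'
def delta(x,y,z,yaw):
    "shift in units in tool axes AFTER the turn, turn units (about tool z)"
    s=status.read_state(); p=np.array(s["position"]); y0=s["orientation"][2]
    dy=(yaw-y0+180)%360-180; a=np.radians(yaw); d=np.array([x,y,z])-p
    u=np.array([d[0]*np.cos(a)+d[1]*np.sin(a), d[0]*np.sin(a)-d[1]*np.cos(a), -d[2]])/.03
    print("pose",p.round(4),np.round(s["orientation"],2),"shift units",u.round(2),"turn units",round(-np.radians(dy)/.1,2),"t",round(s["clock"],2))
E
python3 - <<'E'
from h import *
c=load("top0")
P=ray([(248.5,164.5),(250,185),(228,186.5),(226.7,166.5)],c,.051); print("plate",P[:,:2].round(4).tolist())
d=P[[3,2]].mean(0)-P[[0,1]].mean(0); print(np.degrees(np.arctan2(d[1],d[0])), "front",P[:2].mean(0), np.linalg.norm(P[0]-P[1]))
L=ray([(168+207/4,130+45/4),(168+252/4,130+415/4)],c,.07); e=L[0]-L[1]; print("lip",L[:,:2].round(4).tolist(),np.degrees(np.arctan2(e[1],e[0]))+90, np.linalg.norm(e))
F=ray([(362,161.25),(413,152.5),(434.5,239),(381.75,249)],c,.012); print("fix",F[:,:2].round(4).tolist(),F.mean(0))
f=F[:2].mean(0)-F[2:].mean(0); print(np.degrees(np.arctan2(f[1],f[0])),np.linalg.norm(f))
fr=P[:2].mean(0); yw=97; a=np.radians(yw); t=fr[:2]+.048*np.array([np.cos(a),np.sin(a)])
print(t); delta(t[0],t[1],.2,97)
E
```

```text
plate [[0.6256, 0.2315], [0.5644, 0.2264], [0.5598, 0.2896], [0.6194, 0.2947]]
94.87657528573288 front [0.59498367 0.22896014 0.051     ] 0.06147017580565987
lip [[0.6895, 0.3141], [0.4206, 0.2761]] 98.05092870019777 0.2715238021299666
fix [[0.6481, -0.1085], [0.6762, -0.2653], [0.4121, -0.314], [0.3829, -0.1572]] [ 0.52980562 -0.21123735  0.012     ]
10.420535361000145 0.2691018965834636
[0.58913395 0.27660235]
pose [0.2389 0.5769 0.2407] [-1.7989e+02 -2.0000e-02  1.5750e+02] shift units [-11.36  10.37   1.36] turn units 10.56 t 0.1
```

Call:
servo_tool:
  targets:
    - [[-0.83, -0.2, 0, 0, 0, 1, 0], [-0.84, -0.1, 0, 0, 0, 1, 0], [-0.85, 0, 0, 0, 0, 1, 0], [-0.85, 0.05, 0, 0, 0, 1, 0], [-0.85, 0.1, 0, 0, 0, 1, 0], [-0.85, 0.2, 0, 0, 0, 1, 0], [-0.84, 0.3, 0, 0, 0, 1, 0], [-0.82, 0.4, 0, 0, 0, 1, 0]]
  grip_force: 60

```text
clock: 1.1
position: [0.4067, 0.4529, 0.241]
orientation: [-179.9, 0.0, 111.5]
ft_force: [0.7, 0.6, -0.7]
gripper_width: 0.0872
grasp_force: 0.0
```

Run:
```python
from h import *
delta(.589,.277,.2,96)
```

```text
pose [0.4067 0.4529 0.241 ] [-1.7993e+02  2.0000e-02  1.1147e+02] shift units [-6.47  5.43  1.37] turn units 2.7 t 1.1
```

Call:
servo_tool:
  targets:
    - [[0, 0, 0, 0, 0, 0.9, 0], [0, 0, 0, 0, 0, 0.9, 0], [0, 0, 0, 0, 0, 0.9, 0], [-1, 0.9, 0, 0, 0, 0, 0], [-1, 0.9, 0, 0, 0, 0, 0], [-1, 0.9, 0, 0, 0, 0, 0], [-1, 0.9, 0, 0, 0, 0, 0], [-1, 0.9, 0, 0, 0, 0, 0]]

```text
clock: 2.1
position: [0.5573, 0.3181, 0.241]
orientation: [-179.9, 0.0, 96.2]
ft_force: [0.6, 0.4, -0.5]
gripper_width: 0.087
grasp_force: 0.0
```

Call:
servo_tool:
  targets:
    - [[-1, 0.9, 0, 0, 0, 0, 0], [-0.5, 0, 0, 0, 0, 0, 0], [-0.5, 0, 0, 0, 0, 0, 0], [0, 0, 0, 0, 0, 0, 0], [0, 0, 0, 0, 0, 0, 0], [0, 0, 0, 0, 0, 0, 0], [0, 0, 0, 0, 0, 0, 0], [0, 0, 0, 0, 0, 0, 0]]

```text
clock: 3.1
position: [0.59, 0.2628, 0.2416]
orientation: [180.0, -0.0, 96.2]
ft_force: [0.4, -0.1, 0.7]
gripper_width: 0.0869
grasp_force: 0.0
```

Run:
```python
from h import *
shot("wrist","w1"); delta(.589,.277,.2,96)
c=load("w1"); print(proj([[.589,.277,.051],[.595,.229,.051]],c))
```

```text
pose [0.59   0.2627 0.2415] [-180.     -0.     96.21] shift units [0.48 0.02 1.38] turn units 0.04 t 3.15
[[287.80012528 181.64410241]
 [288.35156934 220.98524225]]
```

View pics/w1.png

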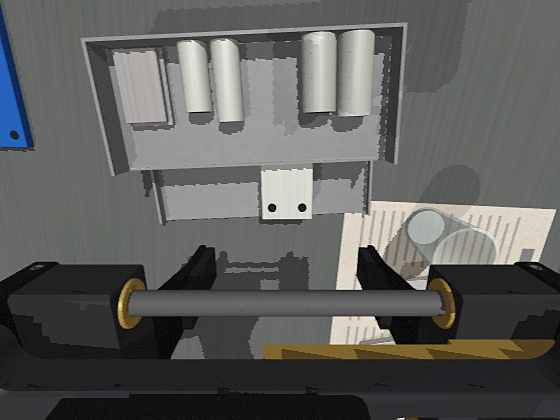

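The wrist view shows the plate end as a white patch, columns 262–312 and rows 165–218. Its front edge is at row 218, and the shelf lip lies behind it at about row 163.

Run:
```python
from h import *
c=load("w1"); a=cv2.imread("pics/w1.png"); g=cv2.cvtColor(a,cv2.COLOR_BGR2GRAY)
m=np.zeros_like(g); m[150:228,245:330]=(g[150:228,245:330]>190)*255
m=cv2.morphologyEx(m,cv2.MORPH_CLOSE,np.ones((13,13)))
rows=np.arange(175,212); Lc=[];Rc=[]
for r in rows:
    x=np.where(m[r])[0]; Lc.append((x[0]-.5,r)); Rc.append((x[-1]+.5,r))
fc=[(x,np.where(m[:,x])[0][-1]+.5) for x in range(266,308)]
out=[]
for k in(Lc,Rc,fc):
    p=ray(np.array(k),c,.051)[:,:2].astype(np.float32); v=cv2.fitLine(p,cv2.DIST_HUBER,0,.01,.01).ravel(); out.append(v); print(v, np.degrees(np.arctan2(v[1],v[0])))
ang=np.mean([np.degrees(np.arctan2(v[1],v[0]))%180 for v in out[:2]]); a=np.radians(ang); d=np.array([np.cos(a),np.sin(a)]); n=np.array([-d[1],d[0]])
l,r,f=[v[2:] for v in out]; print("ang",ang,"width",(l-r)@n)
ctr=n*((l+r)/2@n)+d*(f@d); print("front mid",ctr,"centre",ctr+.085*d)
g_=ctr+.048*d; print("grasp",g_); delta(*g_,.061,ang)
```

```text
[ 0.1195924  -0.99282306  0.5604402   0.2583921 ] -83.13142
[ 0.1347404  -0.9908809   0.6179794   0.26776278] -82.256386
[0.9940965  0.10849922 0.5831927  0.23090921] 6.2288094
ang 97.3061 width 0.05826373
front mid [0.5931701 0.2321884] centre [0.5823606  0.31649828]
grasp [0.58706594 0.2797987 ]
pose [0.59   0.2627 0.2415] [-180.     -0.     96.21] shift units [ 0.58 -0.02  6.02] turn units -0.19 t 3.15
```

Call:
servo_tool:
  targets:
    - [[0.55, 0, 0, 0, 0, -0.2, 0], [0, 0, 1, 0, 0, 0, 0], [0, 0, 1, 0, 0, 0, 0], [0, 0, 1, 0, 0, 0, 0], [0, 0, 1, 0, 0, 0, 0], [0, 0, 1, 0, 0, 0, 0], [0, 0, 0.6, 0, 0, 0, 0], [0, 0, 0, 0, 0, 0, 0]]

```text
clock: 4.15
position: [0.5873, 0.2791, 0.0721]
orientation: [-179.8, 0.0, 97.4]
ft_force: [-0.8, -0.1, -0.8]
gripper_width: 0.0867
grasp_force: 0.0
```

```bash
python3 - <<'E'
from h import *
shot("side","s1"); delta(.5871,.2798,.0605,97.3); print(status.read_state()["ft_force"])
E
python3 -c "
import cv2;a=cv2.imread('pics/s1.png');cv2.imwrite('pics/s1c.png',cv2.resize(a[110:240,190:390],None,fx=4,fy=4,interpolation=2))"
```

```text
pose [0.5883 0.2793 0.0734] [-179.98   -0.     97.36] shift units [ 0.02 -0.04  0.43] turn units 0.01 t 4.2
[1.10766734 0.12975328 0.02358918]
```

View pics/s1c.png

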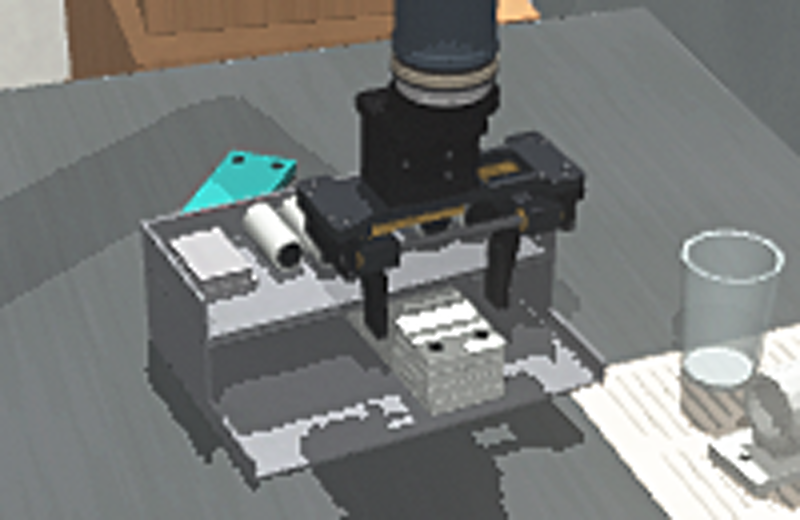

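The side view shows both fingers straddling the free end, clear of the shelf lip and the plates below. I'll lower the last 13 mm and close.

Call:
servo_tool:
  targets:
    - [[0, 0, 0.25, 0, 0, 0, 0], [0, 0, 0.19, 0, 0, 0, 0], [0, 0, 0, 0, 0, 0, 0], [0, 0, 0, 0, 0, 0, 60], [0, 0, 0, 0, 0, 0, 120], [0, 0, 0, 0, 0, 0, 255], [0, 0, 0, 0, 0, 0, 255], [0, 0, 0, 0, 0, 0, 255]]
  grip_force: 50

```text
clock: 5.2
position: [0.5885, 0.2788, 0.0605]
orientation: [180.0, -0.0, 97.3]
ft_force: [0.6, -0.1, 0.3]
gripper_width: 0.0594
grasp_force: 50.0
```

Call:
servo_tool:
  targets:
    - [[0, 0, -0.05, 0, 0, 0, 255], [0, 0, -0.05, 0, 0, 0, 255], [-0.1, 0, 0, 0, 0, 0, 255], [-0.3, 0, 0, 0, 0, 0, 255], [-0.4, 0, 0, 0, 0, 0, 255], [-0.4, 0, 0, 0, 0, 0, 255], [-0.4, 0, 0, 0, 0, 0, 255], [-0.4, 0, 0, 0, 0, 0, 255]]

```text
clock: 6.2
position: [0.5961, 0.2182, 0.0634]
orientation: [180.0, 0.0, 97.3]
ft_force: [-0.5, -0.2, -2.7]
gripper_width: 0.0595
grasp_force: 50.0
```

Run:
```python
from h import *
shot("side","s2"); s=status.read_state(); print(s["position"],s["ft_force"],s["ft_torque"],s["gripper_width"])
a=cv2.imread('pics/s2.png');cv2.imwrite('pics/s2c.png',cv2.resize(a[110:260,190:390],None,fx=4,fy=4,interpolation=2))
```

```text
[0.59639048 0.21670542 0.06333744] [ 0.4727452  -1.3493056  -3.16287302] [-0.25915635  0.02579556  0.00334333] 0.05931542673560694
```

View pics/s2c.png

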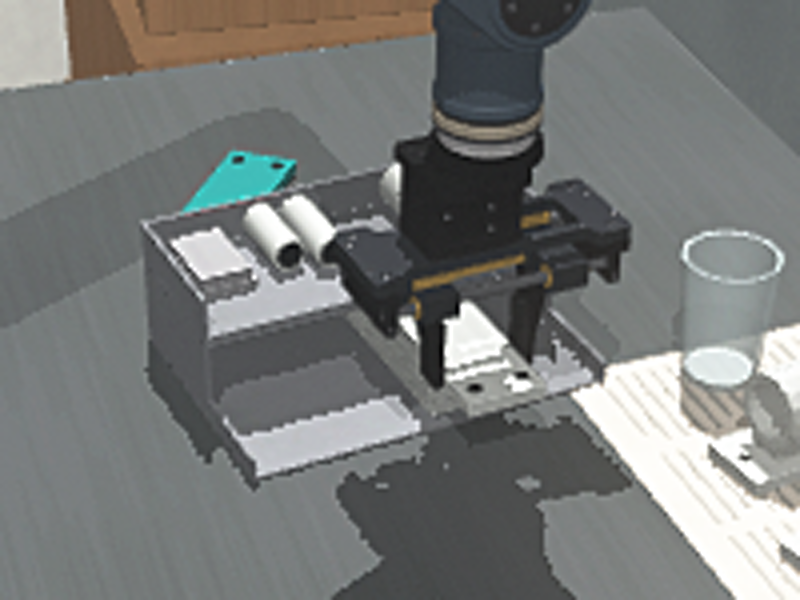

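The plate is sliding out, and the wrist reads its full weight (3.2 N), so it is off the stack. I'll keep drawing.

Call:
servo_tool:
  targets:
    - [[-0.5, 0, 0, 0, 0, 0, 255], [-0.6, 0, 0, 0, 0, 0, 255], [-0.7, 0, 0, 0, 0, 0, 255], [-0.7, 0, 0, 0, 0, 0, 255], [-0.7, 0, 0, 0, 0, 0, 255], [-0.7, 0, 0, 0, 0, 0, 255], [-0.7, 0, 0, 0, 0, 0, 255], [-0.5, 0, 0, 0, 0, 0, 255]]

```text
clock: 7.25
position: [0.6158, 0.0659, 0.0634]
orientation: [180.0, 0.0, 97.3]
ft_force: [-0.1, -0.0, -2.0]
gripper_width: 0.0593
grasp_force: 50.0
```

Call:
servo_tool:
  targets:
    - [[-0.2, -0.5, 0, 0, 0, 0, 255], [-0.2, -0.7, 0, 0, 0, 0, 255], [0, -0.7, 0.1, 0, 0, 0, 255], [0, -0.4, 0.2, 0, 0, 0, 255], [0, 0, 0.3, 0, 0, 0, 255], [0, 0, 0.2, 0, 0, 0, 255], [0, 0, 0, 0, 0, 0, 255], [0, 0, 0, 0, 0, 0, 255]]

```text
clock: 8.25
position: [0.5493, 0.0469, 0.0393]
orientation: [180.0, 0.0, 97.3]
ft_force: [-0.3, 0.1, -3.0]
gripper_width: 0.0594
grasp_force: 50.0
```

Run:
```python
from h import *
shot("side","s3"); s=status.read_state(); print(s["position"],s["ft_force"],s["ft_torque"],s["gripper_width"])
a=cv2.imread('pics/s3.png');cv2.imwrite('pics/s3c.png',cv2.resize(a[130:330,170:430],None,fx=3,fy=3,interpolation=2))
```

```text
[0.54914713 0.04689761 0.03940984] [-0.01209402 -0.47440264 -2.86317182] [-0.13479338  0.05827559  0.02356291] 0.05939790479287412
```

View pics/s3c.png

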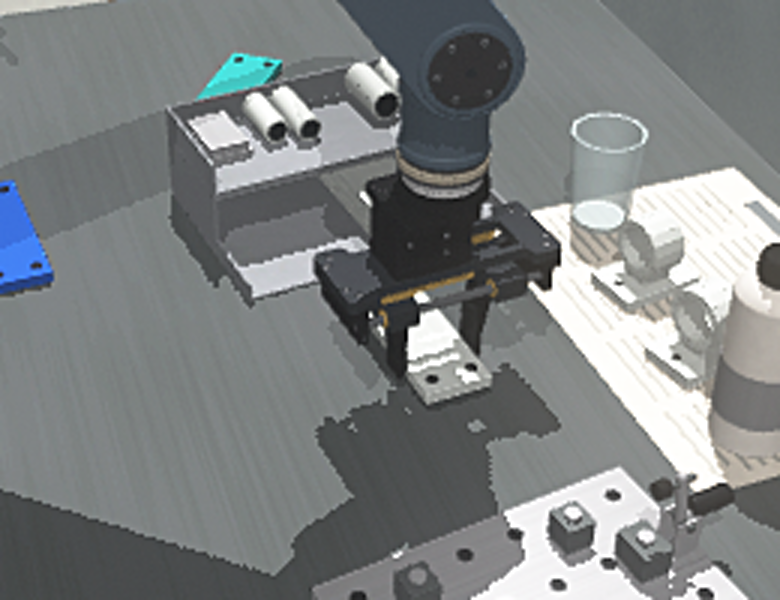

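The plate is held level in front of the rack, about 18 mm over the bench. Next I lower it to the bench.

Call:
servo_tool:
  targets:
    - [[0, 0, 0.2, 0, 0, 0, 255], [0, 0, 0.2, 0, 0, 0, 255], [0, 0, 0.1, 0, 0, 0, 255], [0, 0, 0.05, 0, 0, 0, 255], [0, 0, 0.03, 0, 0, 0, 255], [0, 0, 0.02, 0, 0, 0, 255], [0, 0, 0, 0, 0, 0, 255], [0, 0, 0, 0, 0, 0, 255]]

```text
clock: 9.3
position: [0.5486, 0.0468, 0.0215]
orientation: [180.0, 0.0, 97.3]
ft_force: [-0.3, -0.4, -1.4]
gripper_width: 0.0597
grasp_force: 50.0
```

Call:
servo_tool:
  targets:
    - [[0, 0, 0, 0, 0, 0, 40], [0, 0, 0, 0, 0, 0, 0], [0, 0, 0, 0, 0, 0, 0], [0, 0, 0, 0, 0, 0, 0], [0.2, 0, 0, 0, 0, 0, 0], [0.4, 0, 0, 0, 0, 0, 0], [0.4, 0, 0, 0, 0, 0, 0], [0.26, 0, 0, 0, 0, 0, 0]]

```text
clock: 10.3
position: [0.5434, 0.0856, 0.0213]
orientation: [-180.0, -0.0, 97.4]
ft_force: [0.2, -0.2, 0.6]
gripper_width: 0.0871
grasp_force: 0.0
```

Call:
servo_tool:
  targets:
    - [[0, 0, 0.02, 0, 0, 0, 0], [0, 0, 0, 0, 0, 0, 80], [0, 0, 0, 0, 0, 0, 255], [0, 0, 0, 0, 0, 0, 255], [0, 0, 0, 0, 0, 0, 255], [0, 0, 0, 0, 0, 0, 255], [0, 0, 0, 0, 0, 0, 255], [0, 0, 0, 0, 0, 0, 255]]
  grip_force: 50

```text
clock: 11.3
position: [0.5439, 0.0841, 0.0208]
orientation: [180.0, 0.0, 97.3]
ft_force: [-0.1, -1.8, -0.5]
gripper_width: 0.0594
grasp_force: 50.0
```

Run:
```python
from h import *
s=status.read_state(); print(s["clock"],s["position"],s["orientation"],s["ft_force"],s["gripper_width"],s["grasp_force"])
```

```text
11.3 [0.54389814 0.08414704 0.0207807 ] [1.79986225e+02 1.20358342e-02 9.73341040e+01] [-0.08720373 -1.80890953 -0.51484452] 0.05942816777368251 49.97683525085449
```

Call:
servo_tool:
  targets:
    - [[0, 0, -0.3, 0, 0, 0, 255], [0, 0, -0.6, 0, 0, 0, 255], [0, 0, -0.8, 0, 0, 0.5, 255], [0, 0, -0.8, 0, 0, 1, 255], [0, 0, -0.8, 0, 0, 1, 255], [0, 0, -0.5, 0, 0, 1, 255], [0, 0, -0.2, 0, 0, 1, 255], [0, 0, 0, 0, 0, 1, 255]]

```text
clock: 12.3
position: [0.5439, 0.0846, 0.1427]
orientation: [179.9, -0.1, 65.6]
ft_force: [0.6, -0.3, -2.6]
gripper_width: 0.059
grasp_force: 50.0
```

Call:
servo_tool:
  targets:
    - [[-0.9, 0.1, 0, 0, 0, 1, 255], [-0.9, 0.2, 0, 0, 0, 1, 255], [-0.9, 0.3, 0, 0, 0, 1, 255], [-0.85, 0.4, 0, 0, 0, 1, 255], [-0.8, 0.5, 0, 0, 0, 1, 255], [-0.75, 0.55, 0, 0, 0, 1, 255], [-0.7, 0.6, 0, 0, 0, 1, 255], [-0.6, 0.7, 0, 0, 0, 1, 255]]

```text
clock: 13.3
position: [0.4794, -0.1298, 0.1419]
orientation: [180.0, -0.0, 19.8]
ft_force: [0.7, -0.4, -2.3]
gripper_width: 0.0596
grasp_force: 50.0
```

Run:
```python
from h import *
s=status.read_state(); print(s["ft_force"],s["gripper_width"],s["grasp_force"])
delta(.42,-.24,.14,10.4)
```

```text
[ 0.69704808 -0.39328052 -2.3158555 ] 0.05959125334381225 49.973875880241394
pose [ 0.4794 -0.1298  0.1419] [ 1.7998e+02 -3.0000e-02  1.9800e+01] shift units [-2.61  3.25  0.06] turn units 1.64 t 13.3
```

Call:
servo_tool:
  targets:
    - [[0, 0, 0, 0, 0, 0.8, 255], [0, 0, 0, 0, 0, 0.84, 255], [-0.65, 0.8, 0, 0, 0, 0, 255], [-0.65, 0.8, 0, 0, 0, 0, 255], [-0.65, 0.8, 0, 0, 0, 0, 255], [-0.65, 0.8, 0, 0, 0, 0, 255], [0, 0, 0, 0, 0, 0, 255], [0, 0, 0, 0, 0, 0, 255]]

```text
clock: 14.3
position: [0.4209, -0.2375, 0.1414]
orientation: [-180.0, -0.0, 10.6]
ft_force: [0.2, -1.1, -2.6]
gripper_width: 0.0595
grasp_force: 50.0
```

Run:
```python
from h import *
shot("wrist","w2")
delta(.5218,-.2228,.14,10.4)
c=load("w2"); a=np.radians(10.4); R=np.array([[np.cos(a),-np.sin(a)],[np.sin(a),np.cos(a)]]); o=np.array([.5298,-.2112])
for n,p in(("end",(.075,-.01)),("A",(-.075,.02)),("B",(.055,.02)),("c1",(.135,.08)),("c2",(.135,-.08))): print(n,proj([*(o+R@p),.012],c).round(1))
```

```text
pose [ 0.421  -0.2372  0.1412] [-1.7999e+02 -1.0000e-02  1.0610e+01] shift units [3.39 0.14 0.04] turn units 0.04 t 14.35
end [[292.1 -22. ]]
A [[258.5 169.6]]
B [[254.3   7.7]]
c1 [[ 167.3 -122.5]]
c2 [[ 390.4 -121.6]]
```

View pics/w2.png

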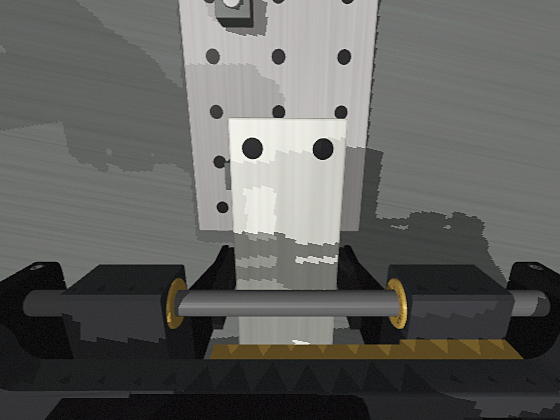

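The wrist view shows the plate gripped at its middle, with its front edge at row 118, columns 229–346. The slab's side edges run from about (181,0) to (198,230) and from (379,0) to (358,230), its near edge is at about row 231, and side stop B is at (235,8).

Run:
```python
from h import *
c=load("w2"); a=cv2.imread("pics/w2.png"); g=cv2.GaussianBlur(cv2.cvtColor(a,cv2.COLOR_BGR2GRAY),(3,3),0).astype(float)
def edge(rows,x0,x1,vert,sgn):
    out=[]
    for r in rows:
        l=g[r,x0:x1] if vert else g[x0:x1,r]; d=np.diff(l)*sgn; i=d.argmax()
        if d[i]>15: out.append((x0+i+.5,r) if vert else (r,x0+i+.5))
    return np.array(out,float)
def fit(p,z):
    w=ray(p,c,z)[:,:2].astype(np.float32); v=cv2.fitLine(w,cv2.DIST_HUBER,0,.002,.01).ravel(); return v,np.degrees(np.arctan2(v[1],v[0]))%180,len(p)
zt=.1412-.0213+.012
E={"slabL":(edge(range(5,220,3),170,205,1,1),.012),"slabR":(edge(range(5,140,3),360,385,1,-1),.012),"slabN":(edge(range(203,222,2),222,240,0,-1),.012),
"pL":(edge(range(125,230,3),222,245,1,1),zt),"pR":(edge(range(125,230,3),330,352,1,-1),zt),"pF":(edge(range(236,340,3),110,126,0,1),zt)}
V={}
for k,(p,z) in E.items():
    V[k],an,n=fit(p,z); print(k,V[k].round(4),an.round(2),n)
def meet(u,v): 
    s=np.linalg.solve(np.c_[u[:2],-v[:2]],v[2:]-u[2:]); return u[2:]+s[0]*u[:2]
for k,l in (("slabN",("slabL","slabR")),("pF",("pL","pR"))):
    q=[meet(V[k],V[i]) for i in l]; print(k,np.round(q,4),np.linalg.norm(q[0]-q[1]))
```

```text
slabL [ 0.9844  0.1761  0.4887 -0.1368] 10.14 72
slabR [ 0.9837  0.1798  0.545  -0.2876] 10.36 45
slabN [ 0.1322 -0.9912  0.3845 -0.1689] 97.6 10
pL [ 0.9842  0.1769  0.467  -0.199 ] 10.19 35
pR [ 0.9844  0.1762  0.4753 -0.2573] 10.15 31
pF [ 0.1713 -0.9852  0.5016 -0.2194] 99.86 35
slabN [[ 0.3827 -0.1558]
 [ 0.4038 -0.3135]] 0.15904564
pF [[ 0.4971 -0.1936]
 [ 0.5072 -0.2516]] 0.058911297
```

Call:
servo_tool:
  targets:
    - [[0.5, 0.1, 0, 0, 0, 0, 255], [0.8, 0.12, 0, 0, 0, 0, 255], [0.8, 0, 0, 0, 0, 0, 255], [0.7, 0, 0, 0, 0, 0, 255], [0.33, 0, 0.2, 0, 0, 0, 255], [0, 0, 0.5, 0, 0, 0, 255], [0, 0, 0.6, 0, 0, 0, 255], [0, 0, 0.5, 0, 0, 0, 255]]

```text
clock: 15.35
position: [0.5131, -0.2267, 0.085]
orientation: [-179.9, 0.1, 10.6]
ft_force: [-0.0, 0.3, -2.7]
gripper_width: 0.0595
grasp_force: 50.0
```

Call:
servo_tool:
  targets:
    - [[0, 0, 0.4, 0, 0, 0, 255], [0, 0, 0.4, 0, 0, 0, 255], [0, 0, 0.4, 0, 0, 0, 255], [0, 0, 0.2, 0, 0, 0, 255], [0, 0, 0.1, 0, 0, 0, 255], [0, 0, 0.1, 0, 0, 0, 255], [0, 0, 0, 0, 0, 0, 255], [0, 0, 0, 0, 0, 0, 255]]

```text
clock: 16.35
position: [0.5146, -0.2273, 0.039]
orientation: [180.0, -0.0, 10.6]
ft_force: [0.1, -0.4, -1.8]
gripper_width: 0.0594
grasp_force: 50.0
```

Run:
```python
from h import *
shot("wrist","w3"); shot("side","s4")
s=status.read_state(); print(s["clock"],s["position"],s["orientation"],s["ft_force"])
a=cv2.imread("pics/w3.png");b=cv2.imread("pics/s4.png")
cv2.imwrite("pics/c4.png",np.hstack([cv2.resize(a[0:260,150:410],(400,400)),cv2.resize(b[270:390,265:435],(560,400),interpolation=2)[:,:400]]))
```

```text
16.45 [ 0.51457062 -0.22732041  0.03900809] [ 1.79978983e+02 -1.96175770e-02  1.05886175e+01] [ 1.01908221 -0.28350136 -2.65525621]
```

View pics/c4.png

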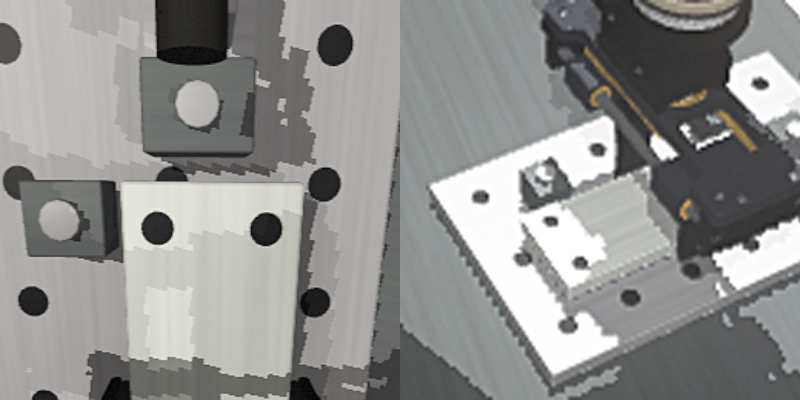

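The left half shows side stop B's face a few mm from the plate's left edge and the end stop about 8 mm ahead of its front edge. In the right half the plate hangs just over the slab. I'll set it down on the slab before pushing.

Call:
servo_tool:
  targets:
    - [[0, 0, 0.08, 0, 0, 0, 255], [0, 0, 0.05, 0, 0, 0, 255], [0, 0, 0.03, 0, 0, 0, 255], [0, 0, 0.02, 0, 0, 0, 255], [0, 0, 0, 0, 0, 0, 255], [0, 0, 0, 0, 0, 0, 255], [0, 0, 0, 0, 0, 0, 255], [0, 0, 0, 0, 0, 0, 255]]
  grip_force: 30

```text
clock: 17.45
position: [0.5145, -0.2273, 0.0334]
orientation: [180.0, -0.0, 10.6]
ft_force: [1.0, -0.7, -2.4]
gripper_width: 0.0597
grasp_force: 30.0
```

Call:
servo_tool:
  targets:
    - [[0, 0, 0.02, 0, 0, 0, 255], [0.05, 0, 0.01, 0, 0, 0, 255], [0.05, 0, 0, 0, 0, 0, 255], [0.04, 0, 0, 0, 0, 0, 255], [0.02, 0, 0, 0, 0, 0, 255], [0, 0, 0, 0, 0, 0, 255], [0, 0, 0, 0, 0, 0, 255], [0, 0, 0, 0, 0, 0, 255]]
  grip_force: 20

```text
clock: 18.45
position: [0.5188, -0.2263, 0.0327]
orientation: [-180.0, 0.0, 10.6]
ft_force: [-4.4, -0.0, 5.4]
gripper_width: 0.0594
grasp_force: 20.0
```

Call:
servo_tool:
  targets:
    - [[0, 0, -0.01, 0, 0, 0, 255], [0.03, 0, 0, 0, 0, 0, 255], [0.03, 0, 0, 0, 0, 0, 255], [0.02, 0, 0, 0, 0, 0, 255], [0.02, 0, 0, 0, 0, 0, 255], [0, 0, 0, 0, 0, 0, 255], [0, 0, 0, 0, 0, 0, 255], [0, 0, 0, 0, 0, 0, 255]]

```text
clock: 19.45
position: [0.5222, -0.2258, 0.0327]
orientation: [-180.0, -0.0, 10.6]
ft_force: [-3.1, 0.6, 3.8]
gripper_width: 0.0596
grasp_force: 20.0
```

Run:
```python
from h import *
s=status.read_state(); print(s["clock"],s["position"],s["orientation"],s["ft_force"],s["ft_torque"])
```

```text
19.45 [ 0.52217875 -0.22575323  0.03274735] [-1.79998616e+02 -9.43449833e-03  1.05834381e+01] [-3.09934468  0.63612832  3.81864917] [-0.08313502  0.71316393  0.03478744]
```

Call:
servo_tool:
  targets:
    - [[0.03, 0, 0, 0, 0, 0, 255], [0.03, 0, 0, 0, 0, 0, 255], [0.02, 0, 0, 0, 0, 0, 255], [0.02, 0, 0, 0, 0, 0, 255], [0, 0, 0, 0, 0, 0, 255], [0, 0, 0, 0, 0, 0, 255], [0, 0, 0, 0, 0, 0, 255], [0, 0, 0, 0, 0, 0, 255]]

```text
clock: 20.45
position: [0.5227, -0.2256, 0.0327]
orientation: [-179.9, 0.3, 10.6]
ft_force: [-9.5, -4.0, 6.2]
gripper_width: 0.0596
grasp_force: 20.0
```

End-stop contact: the force rose and the motion stopped. I'll relax x a little and push toward the side stops.

Call:
servo_tool:
  targets:
    - [[-0.05, 0, 0, 0, 0, 0, 255], [0, -0.04, 0, 0, 0, 0, 255], [0, -0.04, 0, 0, 0, 0, 255], [0, -0.03, 0, 0, 0, 0, 255], [0, -0.02, 0, 0, 0, 0, 255], [0, 0, 0, 0, 0, 0, 255], [0, 0, 0, 0, 0, 0, 255], [0, 0, 0, 0, 0, 0, 255]]

```text
clock: 21.45
position: [0.5225, -0.2247, 0.0328]
orientation: [179.8, 0.0, 10.6]
ft_force: [-8.5, -9.8, 2.6]
gripper_width: 0.0597
grasp_force: 20.0
```

Run:
```python
from h import *
s=status.read_state(); print(s["clock"],s["position"],s["orientation"],s["ft_force"],s["ft_torque"])
```

```text
21.45 [ 0.52253844 -0.2247394   0.03284085] [1.79778591e+02 4.10446880e-02 1.05817371e+01] [-8.51498274 -9.77541441  2.59403365] [-1.65567192  1.59957213 -0.31582095]
```

Call:
servo_tool:
  targets:
    - [[-0.04, 0, 0, 0, 0, 0, 255], [0, -0.05, 0, 0, 0, 0, 255], [0, -0.05, 0, 0, 0, 0, 255], [0, 0, 0, 0, 0, 0, 255], [0, 0, 0, 0, 0, 0, 255], [0, 0, 0, 0, 0, 0, 255], [0, 0, 0, 0, 0, 0, 255], [0, 0, 0, 0, 0, 0, 255]]

```text
clock: 22.45
position: [0.522, -0.222, 0.0329]
orientation: [179.7, -0.1, 10.6]
ft_force: [-5.5, -9.3, 1.7]
gripper_width: 0.0598
grasp_force: 20.0
```

Run:
```python
from h import *
s=status.read_state(); print(s["clock"],s["position"],s["orientation"],s["ft_force"],s["ft_torque"])
shot("wrist","w4"); c=load("w4"); a=cv2.imread("pics/w4.png"); cv2.imwrite("pics/c5.png",cv2.resize(a[0:220,150:400],(750,600)[:2],interpolation=2)[:600])
```

```text
22.45 [ 0.52204914 -0.22203667  0.03290196] [ 1.79711296e+02 -8.81240348e-02  1.06067659e+01] [-5.49690925 -9.28728855  1.71745354] [-1.48286059  1.07719038 -0.1549826 ]
```

View pics/c5.png

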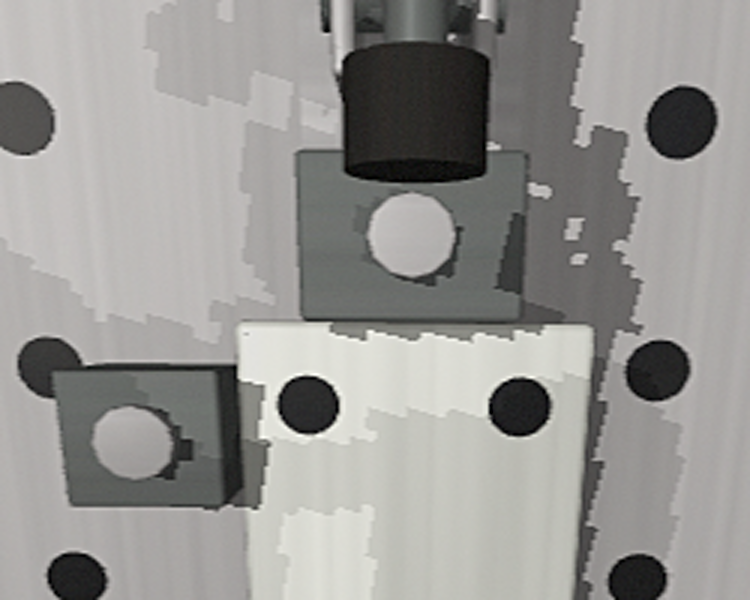

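The end-stop face meets the plate's front edge at about crop row 322. Side stop B's top edge is at about column 220 and the plate's left edge is at about 245. I'll turn these into the remaining gap.

Run:
```python
from h import *
c=load("w4"); f=lambda u,v:(150+u/3,v/2.727)
a=np.radians(10.4); d=np.array([np.cos(a),np.sin(a)]); n=np.array([-d[1],d[0]])
def P(u,v,z): w=ray([f(u,v)],c,z)[0,:2]; return np.round([w@d*1e3,w@n*1e3],2)
print("stopB top edge",P(217,372,.036),P(222,500,.036))
print("plate left",P(238,325,.024),P(245,440,.024),P(250,590,.024)," right",P(593,326,.024),P(578,590,.024))
print("end stop top edge",P(305,319,.036),P(520,319,.036),"plate front",P(300,322,.024),P(560,324,.024))
```

```text
stopB top edge [ 547.72 -282.56] [ 525.58 -282.  ]
plate left [ 555.33 -284.06] [ 534.58 -284.12] [ 504.64 -283.47]  right [ 555.38 -342.67] [ 504.77 -343.34]
end stop top edge [ 556.34 -296.42] [ 556.46 -329.03] plate front [ 555.89 -294.29] [ 555.71 -337.19]
```

The y gap is about 1.5–2 mm and the x gap is near zero, so I'll push y further.

Call:
servo_tool:
  targets:
    - [[-0.02, 0, 0, 0, 0, 0, 255], [0, -0.04, 0, 0, 0, 0, 255], [0, -0.04, 0, 0, 0, 0, 255], [0, -0.04, 0, 0, 0, 0, 255], [0, 0, 0, 0, 0, 0, 255], [0, 0, 0, 0, 0, 0, 255], [0, 0, 0, 0, 0, 0, 255], [0, 0, 0, 0, 0, 0, 255]]

```text
clock: 23.5
position: [0.522, -0.2218, 0.0331]
orientation: [179.4, -0.2, 10.7]
ft_force: [-6.1, -16.6, -1.7]
gripper_width: 0.0597
grasp_force: 20.0
```

Run:
```python
from h import *
s=status.read_state(); print(s["clock"],s["position"],s["orientation"],s["ft_force"],s["ft_torque"])
```

```text
23.5 [ 0.52201981 -0.22175895  0.03308218] [179.38783224  -0.20807095  10.68817772] [ -6.11424913 -16.64985524  -1.72467832] [-2.83325427  1.3163053  -0.16608963]
```

Call:
servo_tool:
  targets:
    - [[0.04, 0, 0, 0, 0, 0, 255], [0.03, 0, 0, 0, 0, 0, 255], [0, 0, 0, 0, 0, 0, 255], [0, 0, 0, 0, 0, 0, 255], [0, 0, 0, 0, 0, 0, 70], [0, 0, 0, 0, 0, 0, 60], [0, 0, 0, 0, 0, 0, 40], [0, 0, 0, 0, 0, 0, 0]]
  grip_force: 10

```text
clock: 24.5
position: [0.5228, -0.2151, 0.0326]
orientation: [180.0, -0.1, 10.6]
ft_force: [-0.3, 0.7, 0.2]
gripper_width: 0.0763
grasp_force: 0.0
```

Call:
servo_tool:
  targets:
    - [[0, 0.1, 0, 0, 0, 0, 0], [0, 0, 0, 0, 0, 0, 0], [0, 0, -0.1, 0, 0, 0, 0], [0, 0, -0.3, 0, 0, 0, 0], [-0.3, 0, -0.6, 0, 0, 0, 0], [-0.5, 0, -0.8, 0, 0, 0, 0], [-0.5, 0, -0.8, 0, 0, 0, 0], [-0.3, 0, -0.5, 0, 0, 0, 0]]

```text
clock: 25.5
position: [0.4747, -0.2272, 0.1279]
orientation: [179.9, -0.1, 10.6]
ft_force: [0.7, 0.3, 0.0]
gripper_width: 0.0869
grasp_force: 0.0
```

Run:
```python
from h import *
s=status.read_state(); print(s["clock"],s["position"],s["orientation"],s["ft_force"])
import time
a=shot("wrist","w5"); c=load("w5")
al=np.radians(10.4); d=np.array([np.cos(al),np.sin(al)]); n=np.array([-d[1],d[0]])
# where the plate should be: brightness edges of plate (bright) near predicted nest
g=cv2.GaussianBlur(cv2.cvtColor(a,cv2.COLOR_RGB2GRAY),(3,3),0).astype(float)
for nm,uv in(("front L",(.5555,-.2825)),("front R",(.5555,-.3425)),("rear L",(.386,-.2825))):
    w=uv[0]*d+uv[1]*n; print(nm,proj([*w,.024],c))
```

```text
25.5 [ 0.47465216 -0.2272253   0.12789234] [ 1.79916694e+02 -7.12448369e-02  1.05609435e+01] [0.6881656  0.33879974 0.03636793]
front L [[251.33980572  52.94991423]]
front R [[330.69699076  53.23962117]]
rear L [[257.32958902 256.35726125]]
```

Run:
```python
from h import *
c=load("w5"); a=cv2.imread("pics/w5.png"); g=cv2.GaussianBlur(cv2.cvtColor(a,cv2.COLOR_BGR2GRAY),(3,3),0).astype(float)
al=np.radians(10.4); d=np.array([np.cos(al),np.sin(al)]); n=np.array([-d[1],d[0]])
def fr(p,z): w=ray(p,c,z)[:,:2]*1e3; return np.c_[w@d,w@n]
def lin(p,z,ax):
    q=fr(np.array(p,float),z); v=cv2.fitLine(q.astype(np.float32),cv2.DIST_HUBER,0,.3,.01).ravel(); return np.round([v[2],v[3],np.degrees(np.arctan2(v[1],v[0]))],2),len(p)
R=[];F=[];L=[]
for r in range(65,220,3):
    l=np.diff(g[r,320:342]); R.append((320+l.argmin()+.5,r))
    l=np.diff(g[r,240:266]); L.append((240+l.argmax()+.5,r))
for x in range(255,328,3):
    l=np.diff(g[40:64,x]); F.append((x,40+l.argmax()+.5))
print("R",lin(R,.024,0),"L",lin(L,.024,0),"F",lin(F,.024,1))
print("width by L/R:",np.round(fr(np.array(L[::6],float),.024)[:,1],1),np.round(fr(np.array(R[::6],float),.024)[:,1],1))
for r in (60,75,85,150,215,225,235): print(r,g[r,205:262:2].astype(int).tolist())
print("col290",g[10:70:1,290].astype(int).tolist())
```

```text
R (array([ 4.8672e+02, -3.4185e+02, -1.0000e-01], dtype=float32), 52) L (array([ 4.8306e+02, -2.8286e+02, -7.0000e-02], dtype=float32), 52) F (array([ 555.24, -316.57,   89.99], dtype=float32), 25)
width by L/R: [-282.4 -282.7 -285.5 -282.7 -283.1 -282.6 -283.  -282.6 -283. ] [-350.4 -341.8 -341.6 -342.3 -342.1 -341.9 -350.2 -341.5 -341.3]
60 [172, 122, 108, 129, 170, 179, 173, 169, 170, 173, 171, 172, 172, 172, 172, 172, 172, 170, 172, 183, 178, 168, 170, 173, 223, 233, 232, 232, 231]
75 [181, 114, 82, 81, 110, 131, 131, 131, 127, 149, 210, 208, 205, 202, 199, 197, 197, 150, 102, 123, 124, 124, 103, 56, 131, 148, 156, 230, 96]
85 [193, 193, 180, 178, 178, 157, 126, 128, 127, 125, 129, 178, 200, 197, 195, 194, 155, 82, 110, 118, 122, 123, 108, 54, 106, 114, 114, 169, 226]
150 [180, 178, 176, 176, 180, 183, 177, 175, 181, 177, 172, 174, 179, 176, 173, 168, 169, 170, 165, 163, 168, 168, 166, 164, 163, 200, 207, 205, 204]
215 [184, 182, 183, 180, 181, 183, 173, 164, 163, 160, 160, 161, 158, 159, 157, 159, 157, 159, 161, 158, 155, 158, 162, 164, 155, 152, 208, 220, 216]
225 [182, 181, 180, 180, 174, 76, 32, 32, 33, 30, 56, 105, 50, 52, 52, 53, 53, 53, 53, 52, 52, 52, 53, 51, 52, 67, 204, 220, 217]
235 [178, 180, 178, 179, 178, 179, 177, 167, 158, 155, 127, 110, 112, 110, 106, 100, 94, 93, 97, 108, 112, 111, 112, 111, 110, 62, 109, 143, 145]
col290 [113, 113, 114, 115, 114, 111, 125, 160, 185, 191, 191, 190, 190, 190, 190, 190, 190, 190, 189, 189, 189, 189, 189, 188, 190, 188, 156, 100, 77, 97, 113, 115, 115, 116, 117, 117, 117, 113, 93, 62, 43, 39, 47, 80, 125, 143, 153, 189, 222, 229, 226, 226, 226, 226, 226, 225, 225, 225, 225, 225]
```

Run:
```python
from h import *
c=load("w5"); al=np.radians(10.4); d=np.array([np.cos(al),np.sin(al)]); n=np.array([-d[1],d[0]])
for nm,p in(("B",(249.7,80)),("A",(254.7,235)),("end",(290,48.7))):
    w=ray([p],c,.036)[0,:2]*1e3; print(nm,w@d,w@n)
w=ray([(290,53.2)],c,.024)[0,:2]*1e3; print("front",w@d,w@n)
```

```text
B 535.3260263829372 -281.96876909194503
A 412.2892063445004 -282.03570286039627
end 556.0042503524871 -311.5444304756601
front 555.4262541272354 -311.7210120455268
```

```bash
python3 -c "
from rig import sign_off; print(sign_off())"
```

```text
the job is handed in; nothing more can be done
None
```

The top plate lies flat on the fixture slab, released; the last wrist measurement put it within about 1 mm of the end stop and both side stops and square to about 0.1°, and the job was handed in at about 25.5 s, with the rack plates and bystanders not re-measured before hand-in.

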